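# Load a rail into the dowel borer by feel

### The arm

A 6-joint arm with a two-finger parallel gripper is mounted at the origin on the work surface. World frame = base frame: x ahead of the robot, y to its left, z up, the work surface at z = 0. Lengths are in mm, angles in degrees, forces in N, time in s.
With the tool pointing down it reaches from about 300 to 1000 mm from the base axis. Payload 5.1 kg.
Tool frame: the origin (TCP) lies at the very end of the fingers, on their centre line; the grasp point (between the pads) lies 19 mm behind it; z points along the fingers, y is the line along which they close (so a half turn about z gives the same grasp; the last joint's range is limited). The gripper opens to 95 mm and grips with 3 to 60 N. Pads are 20 mm wide; open, the fingers measure 119 mm over their backs; the gripper's body (75 mm by 180 mm) begins 59 mm behind the grasp point.
Start: joints at [68.491, 7.093, 94.555, -0, 78.352, -4.733], TCP at [187.633, 622.317, 214.656] pointing down, gripper open.
Joint ranges: [-149.61, 149.61], [-58.7, 133.49], [1.44, 155.28], [-77.14, 257.14], [18.33, 153.61], [-166.67, 166.67]. Speed limits (degrees/s): [147.25, 147.25, 180, 180, 180, 180].

### API

Orientations are given as [roll, pitch, yaw] about the fixed x, y, z axes, in that order (R = Rz(yaw) Ry(pitch) Rx(roll)).
In Python, from plant import env, snapshot, camera_info, job gives the robot as it stands.
- The arm moves only by the tool send_rows, never from a script. Its argument "steps" is a list of rows, each an object of numbers: "dx", "dy", "dz": the shift along the tool's x, y, z in cm; "ax", "ay", "az": the turn, a rotation vector about the tool's x, y, z in rad; "claw": the opening, from 0 (shut) to 1 (fully open). A call has exactly 8 rows; each row shifts and turns the commanded pose from where the row before left it, along the tool's axes as they then stand; what a row does not reach is not made up. A row lasts 1/8 s, in which the tool goes at most 62.5 mm and 10.7 degrees, less where a joint would pass 70% of its speed; a pose out of reach is approached as far as the arm can. A call with a gripper value outside its range is refused whole. The fingers move at their own pace and stop on an object; "squeeze" is the grip in N (left out, the last holds). Time passes only in rows, so rows that do not move let the fingers close, or fill a call up. It gives the time, the measured TCP pose, the force, the opening and the grip force at its end, in the units of the state.
- env.state(): the state, without advancing time (a new reading comes with each control period).
- snapshot(name): name is "side" or "top" or "wrist"; returns (picture, depth): 400x640x3 uint8, blue, green, red; 400x640 float32, mm along the optical axis (not along the pixel's ray), 0 where there is no reading.
- camera_info(name): a dict with "vertical_fov" (degrees; the focal length in pixels is half the picture's height over the tangent of half this angle, whatever the lens; pixels are square), "cx", "cy" (the principal point, pixels), "R" (3x3) and "t" (3): a world point X has camera coordinates R X + t. Camera axes: x right, y down, z forward; pixel columns grow to the right and rows downward; lengths in mm; the calibration is good to about 2 mm. A picture is of the moment at which its call begins: read the wrist's pose just before it. camera_info takes no time and is no camera call; for the wrist camera it gives the pose at the moment of the call.
- job.sign_off(): hands the job in; it is judged then, once.
The state is a dict: "clock": time; "joint_positions": joint angles; "joint_velocities": joint speeds; "effort": joint torques, N m; "tool_pos": TCP position; "tool_rot": TCP orientation; "contact_force": force on the tool from outside, world axes, zero at the start; "moment": the same for the moment, N m; "grip_width": opening from 0.0 (shut) to 1.0 (fully open); "grip_force": force on a finger pad.
Only numpy, scipy, OpenCV 4.12 (cv2) and the standard library are available. Lean on these libraries where they do the work, as an engineer would, in place of code of your own. Each camera call takes 0.05 s, during which the arm holds its last target. There are 200 camera calls.

### The job

Lay the beech rail upright on the bed of the dowel borer, along the low fence, and slide it endways into the hood until you feel it come fully home against the end stop hidden inside; the stop is only held by friction, so do not shove it along. With the rail left home and flush along the fence, lower the hinged guard gently all the way down onto its rests (do not let it drop), let go, and leave the other things on the bench where they are.

Things in the scene. Friction and masses are not known exactly. Their poses are not given: they have to be found in the camera images.
- rail: planed beech rail, a plain bar 40 mm wide (its x), 200 mm long (its y) and 45 mm high (its z), about 0.2 to 0.4 kg, with two dark mortise slots drawn on its top; starts lying upright on the bench between the robot and the borer, roughly along y. Origin: centre of its underside. Either end may go in first
- borer: fixed bench dowel borer: grey hood and black motor on a dark steel bed. Origin on the bench under the middle of the hood's mouth; its y axis (roughly world +y) points into the hood, the way the rail slides, its x away from the robot. Bed x -60 to 60, y -240 to 260 mm, top 20 mm above the bench. Hood y 0 to 150, top 82 mm above the bench; motor y 150 to 270, 150 mm high
- mouth (a point): middle of the hood's mouth at bed height (borer x 0, y 0, z 20 mm); the mouth is open from x -32 to 24 mm and up to 72 mm above the bench. Hidden inside, 50 to 90 mm from the mouth, is the end stop; its depth is set anew each time. Two small guard rests stand out 27 mm over the mouth at x +-52 mm, 73 to 91 mm above the bench
- fence_end (a point): top edge of the fence's face at its open end (borer x 20, y -240, z 32 mm). The fence is an aluminium bar 20 mm thick, 12 mm high above the bed, that runs along the borer's y on into the hood, on the side away from the robot; a rail flat against it has its middle at borer x = 0
- stop (a joint): how far the end stop inside the hood has been shoved from its setting, m (0 = as set, grows into the hood). A steel block with a flat face 46 mm wide, held by friction; gives way at about 20 N
- pin (a joint): the touch pin in the stop's face, m: 0 = free, standing 4 mm proud of the face; 0.004 = pressed flush, the rail fully home. Its spring is very weak (0.25 N), too weak to feel or to push the rail back
- guard (a joint): the hinged guard, rad: 0 = down, level on its rests over the bed; it stands open, leaning back over the hood, at 1.6 to 1.8 (end of travel 1.9). Clear pane in an aluminium frame, 0.25 kg, 106 mm wide, 105 mm from hinge to frame edge. It stays where it is left above about 0.8 rad and falls by itself below that
- guard_hinge (a point): middle of the guard's hinge line, over the mouth at 97 mm above the bench; the line runs along the borer's x
- guard_bar (a point): middle of the guard's handle: a round steel bar 12 mm thick along the borer's x, 90 mm free between two side arms, 150 mm from the hinge line and 39 mm clear of the frame's edge. With the guard down it lies at borer y = -150 mm, 97 mm above the bench; open, it points up
- mallet: bystander: wooden mallet lying on the bench, head 65 x 120 x 70 mm, handle 170 mm
- sanding_block: bystander: sanding block with cork sole, 65 x 110 x 42 mm
- clamp: bystander: F-clamp lying on the bench, bar 300 mm
- square: bystander: try square lying flat, wooden stock 110 mm, blade 150 mm
- offcut_a: bystander: wood offcut 50 x 130 x 30 mm
- offcut_b: bystander: wood offcut 60 x 90 x 45 mm
There are look-alikes about, which are no part of the job. Leave any green look-alike of the rail alone.

How it is judged (in metres and radians):
On the way, in this order (a step that is already met when the one before it is completed fails the run):
1. the rail lies along the fence, home against the end stop, while the guard is still open (x of rail in the frame of borer between -0.005 and 0.004 m and z of rail in the frame of borer between 0.016 and 0.023 m and angle between the y axis of rail and the y axis of borer, either way round below 0.035 rad and angle between rail's own z axis and vertical below 0.05 rad and value of joint pin above 0.0028 m and value of joint stop below 0.002 m and value of joint guard above 1 rad), for 0.2 s.
2. the guard is down on its rests (value of joint guard below 0.03 rad), for 0.2 s.
At the end, for the whole second after the job is handed in: Rail upright on the bed, within 5 mm of the fence and 2 degrees of parallel, home against the end stop (touch pin pressed in 2.8 mm or more), the stop shoved less than 2 mm, the guard down (under 0.03 rad), the rail at rest (x of rail in the frame of borer between -0.005 and 0.004 m and z of rail in the frame of borer between 0.016 and 0.023 m and angle between the y axis of rail and the y axis of borer, either way round below 0.035 rad and angle between rail's own z axis and vertical below 0.05 rad and value of joint pin above 0.0028 m and value of joint stop below 0.002 m and value of joint guard below 0.03 rad and linear speed of rail below 0.01 m/s).
It fails at once if the end stop is shoved more than 3 mm from its setting (value of joint stop above 0.003 m).
It fails at once if the guard is dropped or slammed: faster than 1.5 rad/s in its last 0.3 rad (value of joint guard below 0.3 rad and velocity of joint guard below -1.5 rad/s).
It fails at once if a bystander is pushed more than 30 mm away (distance of any of mallet, sanding_block, clamp, square, offcut_a, offcut_b from where it was at the start of the episode above 0.03 m).
It also fails if it takes over 69 s, if anything falls off the work surface, if the arm or the gripper's body presses on something with over 40 N, if the wrist force passes 120 N, or if a joint passes its speed limit or range.

## Working session

There is one attempt and no reset: what is moved stays moved. The work goes in short steps, Python scripts to look and compute and a tool call to move; the robot and the scene stay as the last step left them, time stands still between calls to the robot, and variables do not carry over. Pictures are saved under pics/ and viewed, at most 10 in all, crops included, and the job is handed in when it is done.

Besides the shell and the picture viewer there is one more tool, called as name(argument=value, ...) on one line, values as JSON. send_rows: Moves the arm, as the interface text tells. Its arguments: {"type":"object","properties":{"steps":{"type":"array"},"squeeze":{"type":"number"}},"required":["steps"]}

```bash
ls; mkdir -p pics; python3 - <<'E'
from plant import env, snapshot, camera_info, job
import cv2,numpy as np
print(env.state())
for n in ["top","side"]:
    p,d=snapshot(n); cv2.imwrite(f"pics/{n}0.png",p); np.save(f"pics/{n}0.npy",d)
    print(n,camera_info(n))
E
```

```text
pics
{'clock': 0.0, 'joint_positions': array([ 6.84909596e+01,  7.13232789e+00,  9.46336628e+01, -2.25542156e-03,
        7.83506425e+01, -4.73205787e+00]), 'joint_velocities': array([-0.005608  , -0.03256108,  0.02891346,  0.01698197,  0.07715997,
        0.11052396]), 'effort': array([ 3.69985419e-04, -4.17587078e+01, -3.59935498e+01,  7.74873002e-02,
        4.89315600e-02, -1.74537595e-04]), 'tool_pos': array([187.41865231, 621.72842893, 213.40455847]), 'tool_rot': array([-1.79883582e+02, -7.42127812e-03,  1.63223468e+02]), 'contact_force': array([ 0.59473882,  0.37701339, -0.76761485]), 'moment': array([-4.06709804e-02,  5.53229377e-05, -3.50656851e-02]), 'grip_force': 0.0, 'grip_width': 1.0015180878397363}
top {'vertical_fov': 43.532923666758236, 'cx': 321.59476252621295, 'cy': 195.04457170394653, 'R': array([[ 0.02173258, -0.99972579,  0.00871964],
       [-0.99669117, -0.02234823, -0.07814905],
       [ 0.07832249, -0.00699241, -0.99690355]]), 't': array([ -37.71394863,  452.30116313, 1786.41144253])}
side {'vertical_fov': 55.13274917677151, 'cx': 325.3696079764516, 'cy': 195.14482069685428, 'R': array([[ 0.9864658 , -0.16366711, -0.00991525],
       [-0.11392428, -0.64065049, -0.75933406],
       [ 0.1179258 ,  0.75018667, -0.65062545]]), 't': array([-419.70860081,  118.55428452, 1123.63400003])}
```

View pics/top0.png

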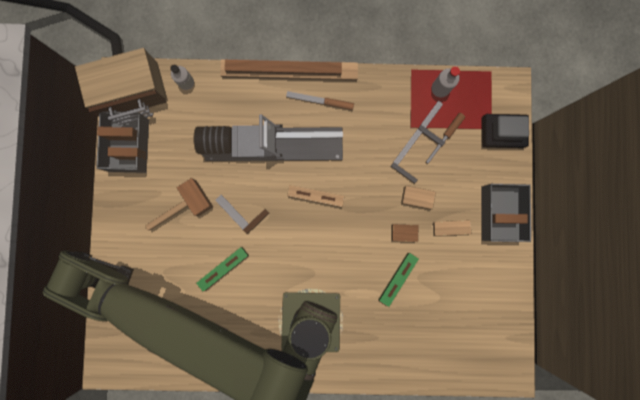

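View pics/side0.png

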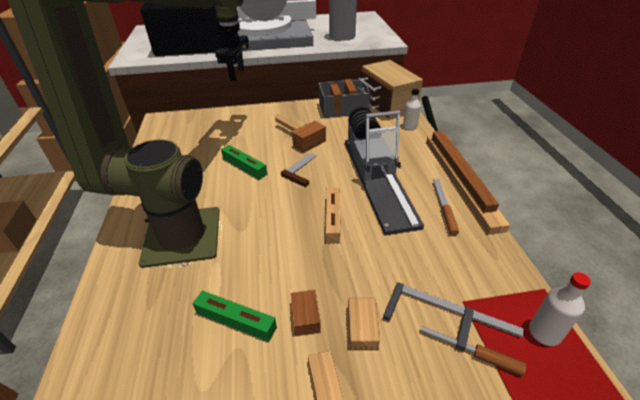

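Top view: the beech rail with two dark slots is at (316,198). Things it could be confused with are the green look-alikes at (222,269) and (399,279), and the plain offcuts at (419,197), (453,228) and (405,233). I choose (316,198). The borer bed runs from (205,143) to (343,143), with its open end to the right (−y). The side view shows the guard open, pointing up at (382,130).

```bash
cat > h.py <<'E'
from plant import env, snapshot, camera_info, job
import cv2,numpy as np
from scipy.spatial.transform import Rotation as Ro
def K(ci):
    f=200/np.tan(np.radians(ci["vertical_fov"]/2)); return np.array([[f,0,ci["cx"]],[0,f,ci["cy"]],[0,0,1]])
def ray(ci,uv,z):
    "pixels -> world points on plane z"
    uv=np.atleast_2d(np.asarray(uv,float)); d=np.c_[uv,np.ones(len(uv))]@np.linalg.inv(K(ci)).T@ci["R"]
    c=-ci["R"].T@ci["t"]; return c+d*((z-c[2])/d[:,2])[:,None]
def proj(ci,X):
    p=(np.atleast_2d(X)@ci["R"].T+ci["t"])@K(ci).T; return p[:,:2]/p[:,2:]
def cloud(ci,D):
    v,u=np.mgrid[:400,:640]; P=np.stack([u,v,np.ones_like(u)],-1)@np.linalg.inv(K(ci)).T*D[...,None]
    return (P-ci["t"])@ci["R"]
E
python3 - <<'E'
from h import *
im=cv2.imread("pics/top0.png");D=np.load("pics/top0.npy");ci=camera_info("top")
P=cloud(ci,D)
def rect(m,n):
    pts=P[m][:,:2].astype(np.float32); r=cv2.minAreaRect(pts); print(n,len(pts),r,np.median(P[m][:,2]))
v,u=np.mgrid[:400,:640]
def box(a,b,c,d): return (u>=a)&(u<=b)&(v>=c)&(v<=d)
Z=P[...,2]
rect(box(275,355,180,216)&(Z>30)&(D>0),"rail")
rect(box(270,350,115,170)&(Z>12)&(D>0),"bed")
rect(box(275,350,115,170)&(Z>26)&(D>0),"fence")
rect(box(190,262,110,170)&(Z>60)&(Z<95)&(D>0),"hood")
rect(box(190,285,100,180)&(Z>120)&(D>0),"high")
for n,a in dict(rail=(280,352,182,212),bor=(190,350,110,165)).items():
    cr=cv2.resize(im[a[2]:a[3],a[0]:a[1]],None,fx=5,fy=5,interpolation=cv2.INTER_CUBIC); cv2.imwrite(f"pics/c_{n}.png",cr)
E
```

```text
rail 644 ((447.17510986328125, -5.5505218505859375), (199.56680297851562, 40.600196838378906), 79.75666809082031) 44.47468868582161
bed 2380 ((649.783935546875, 23.355133056640625), (271.5699768066406, 198.02511596679688), 87.7280502319336) 22.116639474604263
fence 579 ((637.696044921875, 23.314727783203125), (117.26483154296875, 243.00961303710938), 2.278714418411255) 30.637889522571786
hood 963 ((630.5926513671875, 289.6539306640625), (110.32789611816406, 211.30067443847656), 0.7771167159080505) 82.51853011671601
high 1350 ((632.706298828125, 277.17462158203125), (107.20769500732422, 269.1201171875), 0.9935058951377869) 145.3225816649175
```

View pics/c_bor.png

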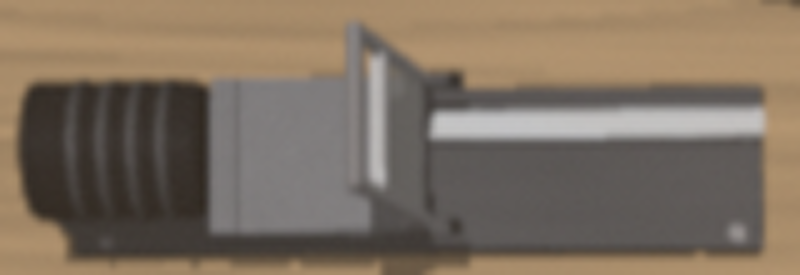

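The crop shows the borer: the bright fence strip at crop (430–765, 108–138), the bed's open end at x≈765, and the guard frame standing over the mouth at (350–460). Next I'll fit the fence and bed lines.

```bash
python3 - <<'E'
from h import *
im=cv2.imread("pics/top0.png");D=np.load("pics/top0.npy");ci=camera_info("top")
P=cloud(ci,D);g=im.astype(int)
# fence face edge (bright->dark) & bed edges per column, subpixel threshold
fe=[];lo=[]
gr=im.astype(float).mean(2)
for u in range(284,340):
    c=gr[:,u]; v=np.arange(128,146)
    mx=c[130:142].argmax()+130; dark=np.median(c[145:155]); th=(c[mx]+dark)/2
    for k in range(mx,146):
        if c[k]>=th>c[k+1]: fe.append((u,k+(c[k]-th)/(c[k]-c[k+1]))); break
F=ray(ci,fe,32)[:,:2]
for _ in range(3):
    l=cv2.fitLine(F.astype(np.float32),cv2.DIST_HUBER,0,.01,.01).ravel(); n=np.array([-l[1],l[0]])
    r=(F-l[2:])@n; F=F[abs(r)<3]
print("fence face dir deg",np.degrees(np.arctan2(l[1],l[0])),"pt",l[2:],"x at y=-80,100:",[l[2]+(y-l[3])*l[0]/l[1] for y in(-80,100)],len(F),r.std())
# open end, bed z=20
e=[]
for v in range(136,156):
    c=im[v,:,2].astype(float)  # red: bed dark, bench bright
    th=(np.median(c[325:338])+np.median(c[346:355]))/2
    for k in range(336,350):
        if c[k]<th<=c[k+1]: e.append((k+(th-c[k])/(c[k+1]-c[k]),v)); break
E=ray(ci,e,20); print("end",np.median(E,0),E[::5,:2])
# guard points: depth with Z>100 in the guard area
m=(P[...,2]>90)&(P[...,1]<245)&(P[...,1]>20)&(P[...,0]>560)&(P[...,0]<730)&(D>0)
Q=P[m];print(len(Q),Q.min(0),Q.max(0));
for z in range(90,270,20):
    q=Q[(Q[:,2]>=z)&(Q[:,2]<z+20)]
    if len(q): print(z,len(q),np.median(q,0),q.min(0)[:2],q.max(0)[:2])
ci2=camera_info("side");print(ci2["vertical_fov"])
E
```

```text
fence face dir deg -87.74815 pt [661.3234      6.1121135] x at y=-80,100: [np.float32(664.70953), np.float32(657.63153)] 56 0.3610019796778268
end [634.76853206 -99.18219099  20.        ] [[ 669.72623379 -101.6826175 ]
 [ 651.26358463  -98.16253599]
 [ 632.9366103   -99.19352475]
 [ 614.62633036  -99.70239667]]
523 [578.27734958 116.31748605  90.0317386 ] [689.5138284  242.33582183 259.79050967]
90 45 [609.44856662 146.3676586   92.7764371 ] [578.27734958 116.31748605] [689.5138284  242.33582183]
110 45 [636.20897369 144.16225662 118.35663492] [582.87822828 139.07479392] [686.15917289 147.88357273]
130 71 [634.59457589 148.38736891 139.11399563] [582.60085012 143.44895559] [686.49030657 152.48125934]
150 53 [630.94506161 152.60916882 161.86536372] [581.32561605 145.73110332] [688.44928675 155.88246552]
170 46 [634.57984897 155.93937265 176.2369574 ] [582.32409088 150.94460189] [685.25081041 166.76059346]
190 108 [637.37091511 161.49551438 198.79035284] [582.17230871 155.51199781] [687.21933446 170.10264826]
210 15 [587.17158673 162.38884586 215.68372299] [580.98192889 156.75693313] [687.25008574 168.92131815]
230 89 [643.27887905 171.90221592 246.25739313] [581.14316849 164.03717493] [686.89975496 178.99438155]
250 51 [620.32863001 170.16014897 252.4487758 ] [582.15215123 165.67715776] [684.72233985 177.16378598]
55.13274917677151
```

```bash
cat >> h.py <<'E'
def plan(target,psi1,n,start=None,psi0=None):
    "tool-down straight move in n rows: rows in tool axes, cm and rad"
    s=env.state(); start=s["tool_pos"] if start is None else np.array(start,float); psi0=s["tool_rot"][2] if psi0 is None else psi0
    d=(np.array(target,float)-start)/n; dp=((psi1-psi0+180)%360-180)/n
    for i in range(n):
        a=np.radians(psi0+i*dp); w=[np.cos(a)*d[0]+np.sin(a)*d[1],np.sin(a)*d[0]-np.cos(a)*d[1],-d[2]]
        print(i,np.round(np.array(w)/10,2),"az",round(-np.radians(dp),4))
def st():
    s=env.state(); print(round(s["clock"],2),np.round(s["tool_pos"],1),np.round(s["tool_rot"],2),"F",np.round(s["contact_force"],1),"w",round(s["grip_width"]*95,1),"gf",round(s["grip_force"],1)); return s
E
python3 - <<'E'
from h import *
plan([443.6,-25.3,300],79.76,16,[187.6,622.3,214.7])
s=st(); ci=camera_info("wrist"); c=-ci["R"].T@ci["t"]; print(c, ci["R"], ci["vertical_fov"],ci["cx"],ci["cy"])
E
```

```text
0 [-2.7  -3.41 -0.53] az 0.091
1 [-3.   -3.15 -0.53] az 0.091
2 [-3.27 -2.87 -0.53] az 0.091
3 [-3.52 -2.56 -0.53] az 0.091
4 [-3.74 -2.23 -0.53] az 0.091
5 [-3.93 -1.88 -0.53] az 0.091
6 [-4.08 -1.51 -0.53] az 0.091
7 [-4.2  -1.14 -0.53] az 0.091
8 [-4.29 -0.75 -0.53] az 0.091
9 [-4.34 -0.36 -0.53] az 0.091
10 [-4.35  0.04 -0.53] az 0.091
11 [-4.33  0.43 -0.53] az 0.091
12 [-4.27  0.83 -0.53] az 0.091
13 [-4.18  1.21 -0.53] az 0.091
14 [-4.05  1.59 -0.53] az 0.091
15 [-3.89  1.95 -0.53] az 0.091
0.1 [187.4 621.8 213.5] [-1.7989e+02 -1.0000e-02  1.6323e+02] F [ 0.7 -0.2 -0.5] w 94.9 gf 0.0
[112.48156127 644.59072192 383.33541817] [[ 0.28944953  0.95719135 -0.00192222]
 [ 0.91940488 -0.27746329  0.27876297]
 [ 0.26629616 -0.08245511 -0.96035801]] 59.91038580027544 321.7481035093765 199.8136302303049
```

send_rows(steps=[{"dx":-2.7,"dy":-3.41,"dz":-0.53,"az":0.091,"claw":1},{"dx":-3.0,"dy":-3.15,"dz":-0.53,"az":0.091,"claw":1},{"dx":-3.27,"dy":-2.87,"dz":-0.53,"az":0.091,"claw":1},{"dx":-3.52,"dy":-2.56,"dz":-0.53,"az":0.091,"claw":1},{"dx":-3.74,"dy":-2.23,"dz":-0.53,"az":0.091,"claw":1},{"dx":-3.93,"dy":-1.88,"dz":-0.53,"az":0.091,"claw":1},{"dx":-4.08,"dy":-1.51,"dz":-0.53,"az":0.091,"claw":1},{"dx":-4.2,"dy":-1.14,"dz":-0.53,"az":0.091,"claw":1}])

```text
validation failed for argument at $.st...
```

send_rows(steps=[{"dx":-4.29,"dy":-0.75,"dz":-0.53,"az":0.091,"claw":1},{"dx":-4.34,"dy":-0.36,"dz":-0.53,"az":0.091,"claw":1},{"dx":-4.35,"dy":0.04,"dz":-0.53,"az":0.091,"claw":1},{"dx":-4.33,"dy":0.43,"dz":-0.53,"az":0.091,"claw":1},{"dx":-4.27,"dy":0.83,"dz":-0.53,"az":0.091,"claw":1},{"dx":-4.18,"dy":1.21,"dz":-0.53,"az":0.091,"claw":1},{"dx":-4.05,"dy":1.59,"dz":-0.53,"az":0.091,"claw":1},{"dx":-3.89,"dy":1.95,"dz":-0.53,"az":0.091,"claw":1}])

```text
validation failed for argument at $.st...
```

```bash
python3 - <<'E'
from h import *
ci=camera_info("wrist");p,D=snapshot("wrist");st();cv2.imwrite("pics/w1.png",p);np.savez("pics/w1",D=D,R=ci["R"],t=ci["t"])
P=cloud(ci,D);Z=P[...,2];m=(Z>35)&(Z<55)&(P[...,0]>380)&(P[...,0]<520)&(P[...,1]>-140)&(P[...,1]<140)&(D>0)
print(m.sum(),cv2.minAreaRect(P[m][:,:2].astype(np.float32)),np.median(Z[m]))
m=(Z>28)&(Z<36)&(P[...,0]>600)&(P[...,0]<720)&(P[...,1]>-110)&(P[...,1]<100)&(D>0)
print(m.sum(),cv2.minAreaRect(P[m][:,:2].astype(np.float32)) if m.any() else 0)
E
```

```text
0.15 [187.5 621.9 213.7] [-1.7991e+02 -1.0000e-02  1.6322e+02] F [-0.4  0.9  0.3] w 94.8 gf 0.0
0 ((0.0, 0.0), (0.0, 0.0), 0.0) nan
0 0
  return _methods._mean(a, axis=axis, dtype=dtype,
  ret = ret.dtype.type(ret / rcount)
```

View pics/w1.png

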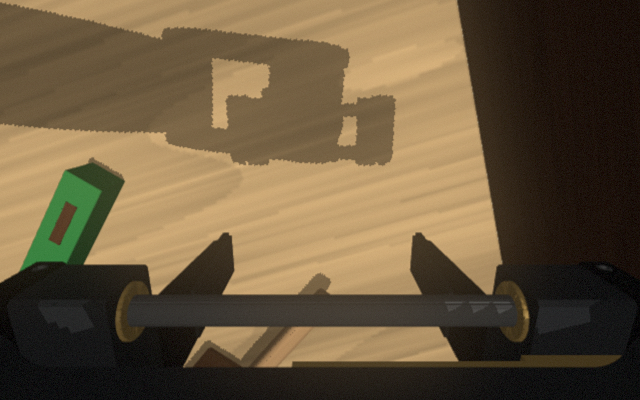

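The call was refused, so the arm did not move; the picture only shows the start view, with the fingers at (225,240) and (415,240). I'll send the rows again with all seven fields.

send_rows(steps=[{"dx":-2.7,"dy":-3.41,"dz":-0.53,"ax":0.0,"ay":0.0,"az":0.091,"claw":1.0},{"dx":-3.0,"dy":-3.15,"dz":-0.53,"ax":0.0,"ay":0.0,"az":0.091,"claw":1.0},{"dx":-3.27,"dy":-2.87,"dz":-0.53,"ax":0.0,"ay":0.0,"az":0.091,"claw":1.0},{"dx":-3.52,"dy":-2.56,"dz":-0.53,"ax":0.0,"ay":0.0,"az":0.091,"claw":1.0},{"dx":-3.74,"dy":-2.23,"dz":-0.53,"ax":0.0,"ay":0.0,"az":0.091,"claw":1.0},{"dx":-3.93,"dy":-1.88,"dz":-0.53,"ax":0.0,"ay":0.0,"az":0.091,"claw":1.0},{"dx":-4.08,"dy":-1.51,"dz":-0.53,"ax":0.0,"ay":0.0,"az":0.091,"claw":1.0},{"dx":-4.2,"dy":-1.14,"dz":-0.53,"ax":0.0,"ay":0.0,"az":0.091,"claw":1.0}])

```text
clock: 1.15
tool_pos: [315.8, 297.1, 257.0]
tool_rot: [-180.0, 0.0, 121.4]
contact_force: [0.8, 0.3, 0.7]
grip_width: 1.001
grip_force: 0.0
```

send_rows(steps=[{"dx":-4.29,"dy":-0.75,"dz":-0.53,"ax":0.0,"ay":0.0,"az":0.091,"claw":1.0},{"dx":-4.34,"dy":-0.36,"dz":-0.53,"ax":0.0,"ay":0.0,"az":0.091,"claw":1.0},{"dx":-4.35,"dy":0.04,"dz":-0.53,"ax":0.0,"ay":0.0,"az":0.091,"claw":1.0},{"dx":-4.33,"dy":0.43,"dz":-0.53,"ax":0.0,"ay":0.0,"az":0.091,"claw":1.0},{"dx":-4.27,"dy":0.83,"dz":-0.53,"ax":0.0,"ay":0.0,"az":0.091,"claw":1.0},{"dx":-4.18,"dy":1.21,"dz":-0.53,"ax":0.0,"ay":0.0,"az":0.091,"claw":1.0},{"dx":-4.05,"dy":1.59,"dz":-0.53,"ax":0.0,"ay":0.0,"az":0.091,"claw":1.0},{"dx":-3.89,"dy":1.95,"dz":-0.53,"ax":0.0,"ay":0.0,"az":0.091,"claw":1.0}])

```text
clock: 2.15
tool_pos: [444.0, -26.6, 299.4]
tool_rot: [180.0, -0.0, 79.6]
contact_force: [-0.3, -0.1, -0.1]
grip_width: 0.995
grip_force: 0.0
```

```bash
python3 - <<'E'
from h import *
ci=camera_info("wrist");p,D=snapshot("wrist");st();cv2.imwrite("pics/w2.png",p);np.savez("pics/w2",D=D,R=ci["R"],t=ci["t"])
P=cloud(ci,D);Z=P[...,2];m=(Z>35)&(Z<55)&(P[...,0]>380)&(P[...,0]<520)&(P[...,1]>-140)&(P[...,1]<140)&(D>0)
print(m.sum(),cv2.minAreaRect(P[m][:,:2].astype(np.float32)),np.median(Z[m]))
m=(Z>28)&(Z<36)&(P[...,0]>600)&(P[...,0]<720)&(P[...,1]>-110)&(P[...,1]<100)&(D>0)
print(m.sum(),cv2.minAreaRect(P[m][:,:2].astype(np.float32)) if m.any() else 0)
E
```

```text
2.2 [445.5 -30.3 299.9] [179.89   0.19  79.29] F [ 0.4 -1.5 -0.3] w 95.2 gf 0.0
5360 ((447.5086975097656, -6.825630187988281), (199.1182098388672, 40.01190948486328), 79.86819458007812) 44.69250587635665
2941 ((669.8032836914062, 0.5185470581054688), (21.35305404663086, 199.3197021484375), 1.7672063112258911)
```

View pics/w2.png

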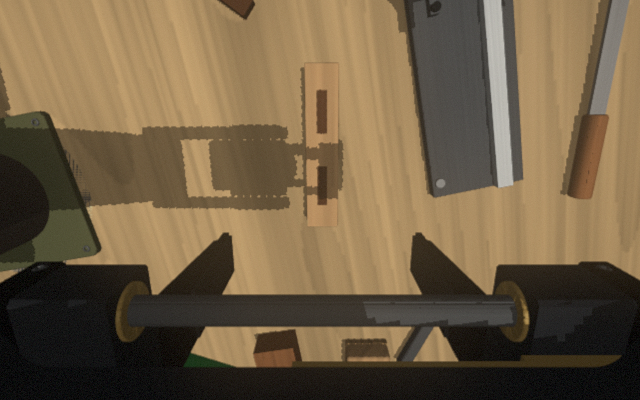

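The close view confirms it: a beech bar with two dark slots at (322,145), bed at (455,100), bright fence at (497,90). Next: a finer fence line, then the descent.

```bash
python3 - <<'E'
from h import *
f=np.load("pics/w2.npz");ci=dict(camera_info("wrist"),R=f["R"],t=f["t"]);im=cv2.imread("pics/w2.png");g=im.astype(float).mean(2)
e=[]
for v in range(5,180):
    c=g[v]; k0=460+int(c[460:530].argmax())
    th=(c[k0]+np.median(c[430:465]))/2
    for k in range(k0,455,-1):
        if c[k]>=th>c[k-1]: e.append((k-(c[k]-th)/(c[k]-c[k-1]),v));break
for z in (32,):
    F=ray(ci,e,z)[:,:2]
    for _ in range(4):
        l=cv2.fitLine(F.astype(np.float32),cv2.DIST_HUBER,0,.01,.01).ravel(); r=(F-l[2:])@np.array([-l[1],l[0]]); F=F[abs(r)<1.5]
    print(len(F),r.std(),"ang",np.degrees(np.arctan2(l[1],l[0]))%180,"x at y=-90,0:",[l[2]+(y-l[3])*l[0]/l[1] for y in(-90,0,90)])
e=[]
for u in range(440,482,3):
    c=im[:,u,2].astype(float);th=(np.median(c[150:180])+np.median(c[200:225]))/2
    for k in range(180,202):
        if c[k]<th<=c[k+1]: e.append((u,k+(th-c[k])/(c[k+1]-c[k])));break
print("end",np.round(ray(ci,e,20)[:,:2],1))
plan([444,-26.5,18],79.87,8,[443.6,-25.3,300],79.8)
st()
E
```

```text
175 0.09696693290798863 ang 91.82876 x at y=-90,0: [np.float32(663.04755), np.float32(660.174), np.float32(657.3004)]
end [[ 592.1 -101.7]
 [ 596.1 -101.2]
 [ 600.2 -100.9]
 [ 604.2 -101.1]
 [ 608.2 -100.7]
 [ 612.2 -100.8]
 [ 616.3 -100.4]
 [ 620.3 -100.4]
 [ 624.3 -100.5]
 [ 628.3 -100.2]
 [ 632.3 -100.3]
 [ 636.3 -100. ]
 [ 640.3  -99.9]
 [ 644.2 -100.1]]
0 [-0.01  0.01  3.52] az -0.0002
1 [-0.01  0.01  3.52] az -0.0002
2 [-0.01  0.01  3.52] az -0.0002
3 [-0.01  0.01  3.52] az -0.0002
4 [-0.01  0.01  3.52] az -0.0002
5 [-0.01  0.01  3.52] az -0.0002
6 [-0.01  0.01  3.52] az -0.0002
7 [-0.01  0.01  3.52] az -0.0002
2.2 [445.5 -30.3 299.9] [179.89   0.19  79.29] F [ 0.4 -1.5 -0.3] w 95.2 gf 0.0
```

send_rows(steps=[{"dx":0.0,"dy":0.0,"dz":4.0,"ax":0.0,"ay":0.0,"az":0.0,"claw":1.0},{"dx":0.0,"dy":0.0,"dz":4.0,"ax":0.0,"ay":0.0,"az":0.0,"claw":1.0},{"dx":0.0,"dy":0.0,"dz":4.0,"ax":0.0,"ay":0.0,"az":0.0,"claw":1.0},{"dx":0.0,"dy":0.0,"dz":4.0,"ax":0.0,"ay":0.0,"az":0.0,"claw":1.0},{"dx":0.0,"dy":0.0,"dz":4.0,"ax":0.0,"ay":0.0,"az":0.0,"claw":1.0},{"dx":0.0,"dy":0.0,"dz":4.0,"ax":0.0,"ay":0.0,"az":0.0,"claw":1.0},{"dx":0.0,"dy":0.0,"dz":3.0,"ax":0.0,"ay":0.0,"az":0.0,"claw":1.0},{"dx":0.0,"dy":0.0,"dz":1.0,"ax":0.0,"ay":0.0,"az":0.0,"claw":1.0}])

```text
clock: 3.2
tool_pos: [441.9, -24.6, 17.2]
tool_rot: [-179.7, 0.0, 79.8]
contact_force: [-0.4, 0.5, -0.1]
grip_width: 0.996
grip_force: 0.0
```

send_rows(steps=[{"dx":0.0,"dy":0.0,"dz":0.2,"ax":0.0,"ay":0.0,"az":0.0,"claw":1.0},{"dx":0.0,"dy":0.0,"dz":0.0,"ax":0.0,"ay":0.0,"az":0.0,"claw":0.3},{"dx":0.0,"dy":0.0,"dz":0.0,"ax":0.0,"ay":0.0,"az":0.0,"claw":0.3},{"dx":0.0,"dy":0.0,"dz":0.0,"ax":0.0,"ay":0.0,"az":0.0,"claw":0.3},{"dx":0.0,"dy":0.0,"dz":0.0,"ax":0.0,"ay":0.0,"az":0.0,"claw":0.3},{"dx":0.0,"dy":0.0,"dz":0.0,"ax":0.0,"ay":0.0,"az":0.0,"claw":0.3},{"dx":0.0,"dy":0.0,"dz":0.0,"ax":0.0,"ay":0.0,"az":0.0,"claw":0.3},{"dx":0.0,"dy":0.0,"dz":0.0,"ax":0.0,"ay":0.0,"az":0.0,"claw":0.3}], squeeze=30)

```text
clock: 4.2
tool_pos: [443.9, -25.2, 17.5]
tool_rot: [180.0, 0.0, 79.8]
contact_force: [-0.4, 0.3, -0.7]
grip_width: 0.417
grip_force: 30.0
```

```bash
python3 - <<'E'
from h import *
plan([635.9,5.8,80],91.9,8,[443.9,-25.2,78],79.8)
E
```

```text
0 [ 0.81  2.29 -0.02] az -0.0264
1 [ 0.75  2.31 -0.02] az -0.0264
2 [ 0.68  2.33 -0.02] az -0.0264
3 [ 0.62  2.35 -0.02] az -0.0264
4 [ 0.56  2.37 -0.02] az -0.0264
5 [ 0.5   2.38 -0.02] az -0.0264
6 [ 0.43  2.39 -0.02] az -0.0264
7 [ 0.37  2.4  -0.02] az -0.0264
```

send_rows(steps=[{"dx":0.0,"dy":0.0,"dz":-0.5,"ax":0.0,"ay":0.0,"az":0.0,"claw":0.3},{"dx":0.0,"dy":0.0,"dz":-1.0,"ax":0.0,"ay":0.0,"az":0.0,"claw":0.3},{"dx":0.0,"dy":0.0,"dz":-1.5,"ax":0.0,"ay":0.0,"az":0.0,"claw":0.3},{"dx":0.0,"dy":0.0,"dz":-1.5,"ax":0.0,"ay":0.0,"az":0.0,"claw":0.3},{"dx":0.0,"dy":0.0,"dz":-1.0,"ax":0.0,"ay":0.0,"az":0.0,"claw":0.3},{"dx":0.0,"dy":0.0,"dz":-0.5,"ax":0.0,"ay":0.0,"az":0.0,"claw":0.3},{"dx":0.0,"dy":0.0,"dz":0.0,"ax":0.0,"ay":0.0,"az":0.0,"claw":0.3},{"dx":0.0,"dy":0.0,"dz":0.0,"ax":0.0,"ay":0.0,"az":0.0,"claw":0.3}])

```text
clock: 5.2
tool_pos: [443.4, -25.1, 76.9]
tool_rot: [-179.9, 0.0, 79.8]
contact_force: [-0.7, -0.1, -3.7]
grip_width: 0.42
grip_force: 30.0
```

send_rows(steps=[{"dx":0.81,"dy":2.29,"dz":-0.02,"ax":0.0,"ay":0.0,"az":-0.0264,"claw":0.3},{"dx":0.75,"dy":2.31,"dz":-0.02,"ax":0.0,"ay":0.0,"az":-0.0264,"claw":0.3},{"dx":0.68,"dy":2.33,"dz":-0.02,"ax":0.0,"ay":0.0,"az":-0.0264,"claw":0.3},{"dx":0.62,"dy":2.35,"dz":-0.02,"ax":0.0,"ay":0.0,"az":-0.0264,"claw":0.3},{"dx":0.56,"dy":2.37,"dz":-0.02,"ax":0.0,"ay":0.0,"az":-0.0264,"claw":0.3},{"dx":0.5,"dy":2.38,"dz":-0.02,"ax":0.0,"ay":0.0,"az":-0.0264,"claw":0.3},{"dx":0.43,"dy":2.39,"dz":-0.02,"ax":0.0,"ay":0.0,"az":-0.0264,"claw":0.3},{"dx":0.37,"dy":2.4,"dz":-0.02,"ax":0.0,"ay":0.0,"az":-0.0264,"claw":0.3}])

```text
clock: 6.2
tool_pos: [633.9, 2.6, 76.5]
tool_rot: [-179.6, 0.3, 92.0]
contact_force: [0.1, 1.3, -2.4]
grip_width: 0.427
grip_force: 29.2
```

send_rows(steps=[{"dx":0.0,"dy":0.0,"dz":0.0,"ax":0.0,"ay":0.0,"az":0.0,"claw":0.3},{"dx":0.0,"dy":0.0,"dz":0.0,"ax":0.0,"ay":0.0,"az":0.0,"claw":0.3},{"dx":0.0,"dy":0.0,"dz":0.0,"ax":0.0,"ay":0.0,"az":0.0,"claw":0.3},{"dx":0.0,"dy":0.0,"dz":0.0,"ax":0.0,"ay":0.0,"az":0.0,"claw":0.3},{"dx":0.0,"dy":0.0,"dz":0.0,"ax":0.0,"ay":0.0,"az":0.0,"claw":0.3},{"dx":0.0,"dy":0.0,"dz":0.0,"ax":0.0,"ay":0.0,"az":0.0,"claw":0.3},{"dx":0.0,"dy":0.0,"dz":0.0,"ax":0.0,"ay":0.0,"az":0.0,"claw":0.3},{"dx":0.0,"dy":0.0,"dz":0.0,"ax":0.0,"ay":0.0,"az":0.0,"claw":0.3}])

```text
clock: 7.2
tool_pos: [635.8, 5.8, 79.1]
tool_rot: [180.0, -0.0, 91.9]
contact_force: [-0.1, 0.3, -2.7]
grip_width: 0.425
grip_force: 29.2
```

```bash
python3 - <<'E'
from h import *
st();ci=camera_info("wrist");p,D=snapshot("wrist");cv2.imwrite("pics/w3.png",p);np.savez("pics/w3",D=D,R=ci["R"],t=ci["t"])
P=cloud(ci,D);Z=P[...,2]
print("z under",[ (a,int(((Z>a)&(Z<a+10)&(D>0)).sum())) for a in range(0,140,10)])
ct=camera_info("top");p2,D2=snapshot("top");cv2.imwrite("pics/top3.png",p2)
E
```

```text
7.2 [635.8   5.8  79.1] [180.   -0.   91.9] F [-0.1  0.3 -2.7] w 40.4 gf 29.2
z under [(0, 38114), (10, 17272), (20, 6151), (30, 7729), (40, 0), (50, 0), (60, 0), (70, 370), (80, 1219), (90, 915), (100, 31467), (110, 660), (120, 759), (130, 775)]
```

View pics/w3.png

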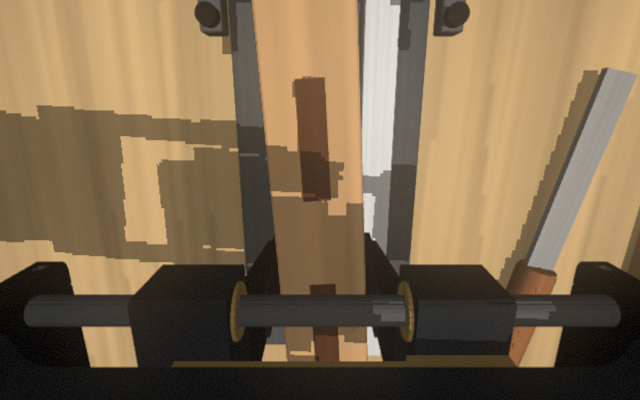

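The rail is held over the bed, top edges at columns ≈255–362. The fence runs beside it at (375,150) and the guard rests show at (210,13) and (455,13). I'll measure rail against fence in this settled view.

```bash
python3 - <<'E'
from h import *
f=np.load("pics/w3.npz");ci=dict(camera_info("wrist"),R=f["R"],t=f["t"]);D=f["D"];P=cloud(ci,D);Z=P[...,2]
im=cv2.imread("pics/w3.png")
def fit(uv,z,n):
    F=ray(ci,uv,z)[:,:2]
    for _ in range(5):
        l=cv2.fitLine(F.astype(np.float32),cv2.DIST_HUBER,0,.01,.01).ravel(); r=(F-l[2:])@np.array([-l[1],l[0]]); F=F[abs(r)<max(1,2*r.std())]
    print(n,len(F),round(float(r.std()),2),"ang",round(np.degrees(np.arctan2(l[1],l[0]))%180,2),"x at y=0,60,100:",[round(float(l[2]+(y-l[3])*l[0]/l[1]),1) for y in(0,60,100)])
m=(Z>95)&(Z<118)&(D>0);v,u=np.mgrid[:400,:640];m&=(v<230)&(u>230)&(u<380)
print("rail top z",np.median(Z[m]),[np.round(np.median(Z[m&(v>=a)&(v<a+30)]),1) for a in (0,60,120,190)])
zt=np.median(Z[m])
L=[];R=[]
for r in range(2,220,2):
    k=np.where(m[r])[0]; L.append((k[0]-.5,r));R.append((k[-1]+.5,r))
fit(L,zt,"railL");fit(R,zt,"railR")
g=im.astype(float).mean(2);e=[]
for r in range(45,160,2):   # far fence edge: bright -> dark
    c=g[r]; d=c[375:410]-c[377:412]; k=375+int(d.argmax())+1; e.append((k+.0,r))
fit(e,32,"fence far (x_b=40)")
# bed edges by depth (z 20 vs 0)
b=(Z>12)&(D>0);L=[]; R=[]
for r in range(45,230,2):
    k=np.where(b[r,200:252])[0]; 
    if len(k): L.append((200+k[0]-.5,r))
    k=np.where(b[r,400:440])[0]
    if len(k): R.append((400+k[-1]+.5,r))
fit(L,20,"bed near(-60)");fit(R,20,"bed far(60)")
# guard rests, z 91 top
q=(Z>70)&(Z<96)&(v<45)&(D>0)
for s in (u<300,u>400):
    k=P[q&s]; print("rest",k.min(0).round(1),k.max(0).round(1))
E
```

```text
rail top z 104.95419870737453 [np.float64(104.2), np.float64(104.7), np.float64(105.1), np.float64(105.5)]
railL 109 0.11 ang 94.99 x at y=0,60,100: [616.5, 611.2, 607.7]
railR 109 0.12 ang 95.23 x at y=0,60,100: [656.5, 651.0, 647.4]
fence far (x_b=40) 58 0.19 ang 91.9 x at y=0,60,100: [680.1, 678.1, 676.8]
bed near(-60) 92 0.2 ang 91.8 x at y=0,60,100: [580.6, 578.8, 577.5]
bed far(60) 93 0.19 ang 91.83 x at y=0,60,100: [699.5, 697.6, 696.3]
rest [579.6 110.6  72.7] [590.  125.8  93. ]
rest [682.7 113.9  72.6] [693.7 128.9  92.9]
```

send_rows(steps=[{"dx":0.0,"dy":0.0,"dz":0.6,"ax":0.0,"ay":0.0,"az":0.014,"claw":0.3},{"dx":0.0,"dy":0.0,"dz":0.8,"ax":0.0,"ay":0.0,"az":0.014,"claw":0.3},{"dx":0.0,"dy":0.0,"dz":0.8,"ax":0.0,"ay":0.0,"az":0.014,"claw":0.3},{"dx":0.0,"dy":0.0,"dz":0.7,"ax":0.0,"ay":0.0,"az":0.014,"claw":0.3},{"dx":0.0,"dy":0.0,"dz":0.4,"ax":0.0,"ay":0.0,"az":0.0,"claw":0.3},{"dx":0.0,"dy":0.0,"dz":0.3,"ax":0.0,"ay":0.0,"az":0.0,"claw":0.3},{"dx":0.0,"dy":0.0,"dz":0.1,"ax":0.0,"ay":0.0,"az":0.0,"claw":0.3},{"dx":0.0,"dy":0.0,"dz":0.0,"ax":0.0,"ay":0.0,"az":0.0,"claw":0.3}])

```text
clock: 8.3
tool_pos: [635.9, 5.8, 42.2]
tool_rot: [180.0, 0.0, 88.7]
contact_force: [0.2, 0.1, -3.0]
grip_width: 0.427
grip_force: 29.2
```

send_rows(steps=[{"dx":0.0,"dy":0.0,"dz":0.05,"ax":0.0,"ay":0.0,"az":0.0,"claw":0.3},{"dx":0.0,"dy":0.0,"dz":0.05,"ax":0.0,"ay":0.0,"az":0.0,"claw":0.3},{"dx":0.0,"dy":0.0,"dz":0.05,"ax":0.0,"ay":0.0,"az":0.0,"claw":0.3},{"dx":0.0,"dy":0.0,"dz":0.05,"ax":0.0,"ay":0.0,"az":0.0,"claw":0.3},{"dx":0.0,"dy":0.0,"dz":0.0,"ax":0.0,"ay":0.0,"az":0.0,"claw":0.3},{"dx":0.0,"dy":0.0,"dz":0.0,"ax":0.0,"ay":0.0,"az":0.0,"claw":0.3},{"dx":0.0,"dy":0.0,"dz":0.0,"ax":0.0,"ay":0.0,"az":0.0,"claw":0.3},{"dx":0.0,"dy":0.0,"dz":0.0,"ax":0.0,"ay":0.0,"az":0.0,"claw":0.3}])

```text
clock: 9.3
tool_pos: [635.8, 5.9, 40.1]
tool_rot: [180.0, 0.0, 88.7]
contact_force: [0.9, 0.3, -3.0]
grip_width: 0.427
grip_force: 29.2
```

send_rows(steps=[{"dx":0.0,"dy":0.0,"dz":0.04,"ax":0.0,"ay":0.0,"az":0.0,"claw":0.3},{"dx":0.0,"dy":0.0,"dz":0.04,"ax":0.0,"ay":0.0,"az":0.0,"claw":0.3},{"dx":0.0,"dy":0.0,"dz":0.04,"ax":0.0,"ay":0.0,"az":0.0,"claw":0.3},{"dx":0.0,"dy":0.0,"dz":0.04,"ax":0.0,"ay":0.0,"az":0.0,"claw":0.3},{"dx":0.0,"dy":0.0,"dz":0.04,"ax":0.0,"ay":0.0,"az":0.0,"claw":0.3},{"dx":0.0,"dy":0.0,"dz":0.0,"ax":0.0,"ay":0.0,"az":0.0,"claw":0.3},{"dx":0.0,"dy":0.0,"dz":0.0,"ax":0.0,"ay":0.0,"az":0.0,"claw":0.3},{"dx":0.0,"dy":0.0,"dz":0.0,"ax":0.0,"ay":0.0,"az":0.0,"claw":0.3}])

```text
clock: 10.3
tool_pos: [635.9, 5.8, 38.3]
tool_rot: [180.0, 0.0, 88.7]
contact_force: [-0.9, -2.3, 0.5]
grip_width: 0.429
grip_force: 29.3
```

send_rows(steps=[{"dx":0.0,"dy":0.0,"dz":0.0,"ax":0.0,"ay":0.0,"az":0.0,"claw":0.3},{"dx":0.0,"dy":0.1,"dz":0.0,"ax":0.0,"ay":0.0,"az":0.0,"claw":0.3},{"dx":0.0,"dy":0.1,"dz":0.0,"ax":0.0,"ay":0.0,"az":0.0,"claw":0.3},{"dx":0.0,"dy":0.1,"dz":0.0,"ax":0.0,"ay":0.0,"az":0.0,"claw":0.3},{"dx":0.0,"dy":0.05,"dz":0.0,"ax":0.0,"ay":0.0,"az":0.0,"claw":0.3},{"dx":0.0,"dy":0.05,"dz":0.0,"ax":0.0,"ay":0.0,"az":0.0,"claw":0.3},{"dx":0.0,"dy":0.0,"dz":0.0,"ax":0.0,"ay":0.0,"az":0.0,"claw":0.3},{"dx":0.0,"dy":0.0,"dz":0.0,"ax":0.0,"ay":0.0,"az":0.0,"claw":0.3}], squeeze=8)

```text
clock: 11.3
tool_pos: [639.3, 5.8, 37.8]
tool_rot: [-179.9, 0.0, 88.7]
contact_force: [-3.8, 0.8, -1.1]
grip_width: 0.427
grip_force: 8.2
```

send_rows(steps=[{"dx":0.0,"dy":-0.05,"dz":0.0,"ax":0.0,"ay":0.0,"az":0.0,"claw":0.65},{"dx":0.0,"dy":0.0,"dz":0.0,"ax":0.0,"ay":0.0,"az":0.0,"claw":0.65},{"dx":0.0,"dy":0.0,"dz":0.0,"ax":0.0,"ay":0.0,"az":0.0,"claw":0.65},{"dx":0.0,"dy":0.0,"dz":0.0,"ax":0.0,"ay":0.0,"az":0.0,"claw":0.65},{"dx":-1.5,"dy":0.0,"dz":0.0,"ax":0.0,"ay":0.0,"az":-0.056,"claw":0.65},{"dx":-2.0,"dy":0.0,"dz":0.0,"ax":0.0,"ay":0.0,"az":0.0,"claw":0.65},{"dx":-2.0,"dy":0.0,"dz":0.0,"ax":0.0,"ay":0.0,"az":0.0,"claw":0.65},{"dx":0.0,"dy":0.0,"dz":0.0,"ax":0.0,"ay":0.0,"az":0.0,"claw":0.65}])

```text
clock: 12.3
tool_pos: [640.4, -51.0, 38.2]
tool_rot: [180.0, 0.0, 91.7]
contact_force: [0.0, 0.2, 0.5]
grip_width: 0.648
grip_force: 0.0
```

```bash
cat >> h.py <<'E'
def railfit(zt=65,name=None):
    ci=camera_info("wrist");p,D=snapshot("wrist");st()
    if name: cv2.imwrite(name,p)
    P=cloud(ci,D);Z=P[...,2];X=P[...,0];Y=P[...,1]
    m=(abs(Z-zt)<6)&(D>0)&(X>600)&(X<675)&(Y>-110)&(Y<135)
    n,lab,sts,_=cv2.connectedComponentsWithStats(m.astype(np.uint8)); m=lab==1+sts[1:,4].argmax()
    print("top z",np.median(Z[m]),m.sum(),"y range",P[m][:,1].min(),P[m][:,1].max())
    L=[];R=[]
    for r in range(2,260,2):
        k=np.where(m[r])[0]
        if len(k)>40: L.append((k[0]-.5,r));R.append((k[-1]+.5,r))
    for nm,uv in(("L",L),("R",R)):
        F=ray(ci,uv,zt)[:,:2]
        for _ in range(5):
            l=cv2.fitLine(F.astype(np.float32),cv2.DIST_HUBER,0,.01,.01).ravel(); r=(F-l[2:])@np.array([-l[1],l[0]]); F=F[abs(r)<max(.7,2*r.std())]
        print(nm,len(F),round(float(r.std()),2),"ang",round(np.degrees(np.arctan2(l[1],l[0]))%180,2),"x at y=0,60,100:",[round(float(l[2]+(y-l[3])*l[0]/l[1]),1) for y in(0,60,100)])
E
python3 -c "
from h import *
railfit(name='pics/w4.png')"
```

```text
12.35 [640.3 -50.2  38.1] [ 1.800e+02 -2.000e-02  9.178e+01] F [0.2 0.7 0.3] w 61.6 gf 0.0
top z 64.76773551597749 28185 y range -60.37205001878066 63.266332128959945
L 129 0.12 ang 91.54 x at y=0,60,100: [620.0, 618.4, 617.3]
R 129 0.12 ang 91.54 x at y=0,60,100: [659.5, 657.9, 656.8]
```

send_rows(steps=[{"dx":0.0,"dy":0.1,"dz":0.0,"ax":0.0,"ay":0.0,"az":0.0,"claw":0.65},{"dx":0.0,"dy":0.0,"dz":0.0,"ax":0.0,"ay":0.0,"az":0.0,"claw":0.3},{"dx":0.0,"dy":0.0,"dz":0.0,"ax":0.0,"ay":0.0,"az":0.0,"claw":0.3},{"dx":0.0,"dy":0.0,"dz":0.0,"ax":0.0,"ay":0.0,"az":0.0,"claw":0.3},{"dx":0.0,"dy":0.0,"dz":0.0,"ax":0.0,"ay":0.0,"az":0.0,"claw":0.3},{"dx":0.2,"dy":0.0,"dz":0.0,"ax":0.0,"ay":0.0,"az":0.0,"claw":0.3},{"dx":0.5,"dy":0.0,"dz":0.0,"ax":0.0,"ay":0.0,"az":0.0,"claw":0.3},{"dx":0.8,"dy":0.0,"dz":0.0,"ax":0.0,"ay":0.0,"az":0.0,"claw":0.3}], squeeze=6)

```text
clock: 13.35
tool_pos: [640.7, -34.1, 38.1]
tool_rot: [-180.0, 0.0, 91.9]
contact_force: [0.1, -1.4, 0.5]
grip_width: 0.42
grip_force: 6.0
```

send_rows(steps=[{"dx":0.7,"dy":0.0,"dz":0.0,"ax":0.0,"ay":0.0,"az":0.0,"claw":0.3},{"dx":0.7,"dy":0.0,"dz":0.0,"ax":0.0,"ay":0.0,"az":0.0,"claw":0.3},{"dx":0.7,"dy":0.0,"dz":0.0,"ax":0.0,"ay":0.0,"az":0.0,"claw":0.3},{"dx":0.7,"dy":0.0,"dz":0.0,"ax":0.0,"ay":0.0,"az":0.0,"claw":0.3},{"dx":0.5,"dy":0.0,"dz":0.0,"ax":0.0,"ay":0.0,"az":0.0,"claw":0.3},{"dx":0.4,"dy":0.0,"dz":0.0,"ax":0.0,"ay":0.0,"az":0.0,"claw":0.3},{"dx":0.3,"dy":0.0,"dz":0.0,"ax":0.0,"ay":0.0,"az":0.0,"claw":0.3},{"dx":0.2,"dy":0.0,"dz":0.0,"ax":0.0,"ay":0.0,"az":0.0,"claw":0.3}])

```text
clock: 14.35
tool_pos: [639.4, 7.9, 38.1]
tool_rot: [-180.0, 0.0, 91.9]
contact_force: [-0.8, -2.3, -0.5]
grip_width: 0.418
grip_force: 6.0
```

send_rows(steps=[{"dx":0.15,"dy":0.0,"dz":0.0,"ax":0.0,"ay":0.0,"az":0.0,"claw":0.3},{"dx":0.15,"dy":0.0,"dz":0.0,"ax":0.0,"ay":0.0,"az":0.0,"claw":0.3},{"dx":0.15,"dy":0.0,"dz":0.0,"ax":0.0,"ay":0.0,"az":0.0,"claw":0.3},{"dx":0.15,"dy":0.0,"dz":0.0,"ax":0.0,"ay":0.0,"az":0.0,"claw":0.3},{"dx":0.15,"dy":0.0,"dz":0.0,"ax":0.0,"ay":0.0,"az":0.0,"claw":0.3},{"dx":0.15,"dy":0.0,"dz":0.0,"ax":0.0,"ay":0.0,"az":0.0,"claw":0.3},{"dx":0.15,"dy":0.0,"dz":0.0,"ax":0.0,"ay":0.0,"az":0.0,"claw":0.3},{"dx":0.15,"dy":0.0,"dz":0.0,"ax":0.0,"ay":0.0,"az":0.0,"claw":0.3}])

```text
clock: 15.35
tool_pos: [638.9, 19.9, 38.0]
tool_rot: [-180.0, -0.0, 91.9]
contact_force: [0.5, -1.9, 0.5]
grip_width: 0.421
grip_force: 6.0
```

send_rows(steps=[{"dx":0.13,"dy":0.0,"dz":0.0,"ax":0.0,"ay":0.0,"az":0.0,"claw":0.3},{"dx":0.13,"dy":0.0,"dz":0.0,"ax":0.0,"ay":0.0,"az":0.0,"claw":0.3},{"dx":0.13,"dy":0.0,"dz":0.0,"ax":0.0,"ay":0.0,"az":0.0,"claw":0.3},{"dx":0.13,"dy":0.0,"dz":0.0,"ax":0.0,"ay":0.0,"az":0.0,"claw":0.3},{"dx":0.13,"dy":0.0,"dz":0.0,"ax":0.0,"ay":0.0,"az":0.0,"claw":0.3},{"dx":0.13,"dy":0.0,"dz":0.0,"ax":0.0,"ay":0.0,"az":0.0,"claw":0.3},{"dx":0.13,"dy":0.0,"dz":0.0,"ax":0.0,"ay":0.0,"az":0.0,"claw":0.3},{"dx":0.13,"dy":0.0,"dz":0.0,"ax":0.0,"ay":0.0,"az":0.0,"claw":0.3}])

```text
clock: 16.35
tool_pos: [638.6, 30.3, 38.0]
tool_rot: [-180.0, -0.0, 91.9]
contact_force: [0.3, -0.8, -0.8]
grip_width: 0.417
grip_force: 6.0
```

send_rows(steps=[{"dx":0.1,"dy":0.0,"dz":0.0,"ax":0.0,"ay":0.0,"az":0.0,"claw":0.3},{"dx":0.1,"dy":0.0,"dz":0.0,"ax":0.0,"ay":0.0,"az":0.0,"claw":0.3},{"dx":0.1,"dy":0.0,"dz":0.0,"ax":0.0,"ay":0.0,"az":0.0,"claw":0.3},{"dx":0.1,"dy":0.0,"dz":0.0,"ax":0.0,"ay":0.0,"az":0.0,"claw":0.3},{"dx":0.1,"dy":0.0,"dz":0.0,"ax":0.0,"ay":0.0,"az":0.0,"claw":0.3},{"dx":0.1,"dy":0.0,"dz":0.0,"ax":0.0,"ay":0.0,"az":0.0,"claw":0.3},{"dx":0.1,"dy":0.0,"dz":0.0,"ax":0.0,"ay":0.0,"az":0.0,"claw":0.3},{"dx":0.1,"dy":0.0,"dz":0.0,"ax":0.0,"ay":0.0,"az":0.0,"claw":0.3}])

```text
clock: 17.35
tool_pos: [638.3, 38.2, 38.0]
tool_rot: [-180.0, 0.0, 91.9]
contact_force: [0.0, 0.0, -1.7]
grip_width: 0.422
grip_force: 6.0
```

send_rows(steps=[{"dx":0.1,"dy":0.0,"dz":0.0,"ax":0.0,"ay":0.0,"az":0.0,"claw":0.3},{"dx":0.1,"dy":0.0,"dz":0.0,"ax":0.0,"ay":0.0,"az":0.0,"claw":0.3},{"dx":0.1,"dy":0.0,"dz":0.0,"ax":0.0,"ay":0.0,"az":0.0,"claw":0.3},{"dx":0.1,"dy":0.0,"dz":0.0,"ax":0.0,"ay":0.0,"az":0.0,"claw":0.3},{"dx":0.1,"dy":0.0,"dz":0.0,"ax":0.0,"ay":0.0,"az":0.0,"claw":0.3},{"dx":0.1,"dy":0.0,"dz":0.0,"ax":0.0,"ay":0.0,"az":0.0,"claw":0.3},{"dx":0.1,"dy":0.0,"dz":0.0,"ax":0.0,"ay":0.0,"az":0.0,"claw":0.3},{"dx":0.1,"dy":0.0,"dz":0.0,"ax":0.0,"ay":0.0,"az":0.0,"claw":0.3}])

```text
clock: 18.35
tool_pos: [638.1, 46.3, 38.1]
tool_rot: [-180.0, -0.0, 91.9]
contact_force: [-0.4, -1.7, -1.8]
grip_width: 0.42
grip_force: 6.0
```

send_rows(steps=[{"dx":0.1,"dy":0.0,"dz":0.0,"ax":0.0,"ay":0.0,"az":0.0,"claw":0.3},{"dx":0.1,"dy":0.0,"dz":0.0,"ax":0.0,"ay":0.0,"az":0.0,"claw":0.3},{"dx":0.1,"dy":0.0,"dz":0.0,"ax":0.0,"ay":0.0,"az":0.0,"claw":0.3},{"dx":0.1,"dy":0.0,"dz":0.0,"ax":0.0,"ay":0.0,"az":0.0,"claw":0.3},{"dx":0.1,"dy":0.0,"dz":0.0,"ax":0.0,"ay":0.0,"az":0.0,"claw":0.3},{"dx":0.1,"dy":0.0,"dz":0.0,"ax":0.0,"ay":0.0,"az":0.0,"claw":0.3},{"dx":0.1,"dy":0.0,"dz":0.0,"ax":0.0,"ay":0.0,"az":0.0,"claw":0.3},{"dx":0.1,"dy":0.0,"dz":0.0,"ax":0.0,"ay":0.0,"az":0.0,"claw":0.3}])

```text
clock: 19.35
tool_pos: [637.8, 54.2, 38.1]
tool_rot: [180.0, 0.0, 91.9]
contact_force: [0.3, -1.2, -0.7]
grip_width: 0.42
grip_force: 6.0
```

```bash
python3 - <<'E'
from h import *
st()
ci=camera_info("top");p,D=snapshot("top");P=cloud(ci,D);Z=P[...,2];X=P[...,0];Y=P[...,1]
cv2.imwrite("pics/top5.png",p)
cs=camera_info("side");p,D=snapshot("side");cv2.imwrite("pics/side5.png",p)
# back end of the rail: beech-coloured pixels at z~65 from depth of side cam
P=cloud(cs,D);m=(abs(P[...,2]-65)<5)&(D>0)&(abs(P[...,0]-640)<28)&(P[...,1]<130)&(P[...,1]>-120)
print("side: rail top",m.sum(),P[m].min(0),P[m].max(0))
print("expected back end y if no slip:", -50.2-25)
E
```

```text
19.35 [637.8  54.2  38.1] [180.    0.   91.9] F [ 0.3 -1.2 -0.7] w 39.9 gf 6.0
side: rail top 165 [613.39066465  23.55000721  60.19559449] [665.36490378 126.05913635  69.62115104]
expected back end y if no slip: -75.2
```

send_rows(steps=[{"dx":0.08,"dy":0.0,"dz":0.0,"ax":0.0,"ay":0.0,"az":0.0,"claw":0.3},{"dx":0.08,"dy":0.0,"dz":0.0,"ax":0.0,"ay":0.0,"az":0.0,"claw":0.3},{"dx":0.08,"dy":0.0,"dz":0.0,"ax":0.0,"ay":0.0,"az":0.0,"claw":0.3},{"dx":0.08,"dy":0.0,"dz":0.0,"ax":0.0,"ay":0.0,"az":0.0,"claw":0.3},{"dx":0.08,"dy":0.0,"dz":0.0,"ax":0.0,"ay":0.0,"az":0.0,"claw":0.3},{"dx":0.08,"dy":0.0,"dz":0.0,"ax":0.0,"ay":0.0,"az":0.0,"claw":0.3},{"dx":0.08,"dy":0.0,"dz":0.0,"ax":0.0,"ay":0.0,"az":0.0,"claw":0.3},{"dx":0.08,"dy":0.0,"dz":0.0,"ax":0.0,"ay":0.0,"az":0.0,"claw":0.3}])

```text
clock: 20.45
tool_pos: [638.0, 58.3, 38.2]
tool_rot: [180.0, 0.2, 91.9]
contact_force: [-0.6, -9.3, -1.0]
grip_width: 0.42
grip_force: 6.0
```

```bash
cat >> h.py <<'E'
def back():
    cs=camera_info("side");p,D=snapshot("side");P=cloud(cs,D);m=(abs(P[...,2]-65)<2.5)&(D>0)&(abs(P[...,0]-639)<17)&(P[...,1]<130)&(P[...,1]>-120)
    y=np.sort(P[m][:,1]); hsv=cv2.cvtColor(p,cv2.COLOR_BGR2HSV)
    m2=(abs(P[...,2]-43)<19)&(D>0)&(abs(P[...,0]-639)<16)&(P[...,1]<60)&(P[...,1]>-100)
    print("back y: top min",y[:5].round(1),"end face median",np.median(P[m2][:,1]).round(1),m2.sum())
E
python3 -c "
from h import *
st();back()"
```

```text
20.45 [638.   58.3  38.2] [179.98   0.22  91.91] F [-0.6 -9.3 -1. ] w 39.9 gf 6.0
back y: top min [23.9 24.  25.  25.2 25.6] end face median 26.0 95
```

send_rows(steps=[{"dx":-0.05,"dy":0.0,"dz":0.0,"ax":0.0,"ay":0.0,"az":0.0,"claw":0.3},{"dx":-0.05,"dy":0.0,"dz":0.0,"ax":0.0,"ay":0.0,"az":0.0,"claw":0.3},{"dx":0.0,"dy":0.0,"dz":0.0,"ax":0.0,"ay":0.0,"az":0.0,"claw":0.3},{"dx":0.0,"dy":0.0,"dz":0.0,"ax":0.0,"ay":0.0,"az":0.0,"claw":0.5},{"dx":0.0,"dy":0.0,"dz":0.0,"ax":0.0,"ay":0.0,"az":0.0,"claw":0.6},{"dx":0.0,"dy":0.0,"dz":0.0,"ax":0.0,"ay":0.0,"az":0.0,"claw":0.65},{"dx":0.0,"dy":0.0,"dz":0.0,"ax":0.0,"ay":0.0,"az":0.0,"claw":0.65},{"dx":0.0,"dy":0.0,"dz":0.0,"ax":0.0,"ay":0.0,"az":0.0,"claw":0.65}])

```text
clock: 21.5
tool_pos: [637.6, 59.7, 38.1]
tool_rot: [-180.0, -0.0, 91.9]
contact_force: [-1.3, 0.7, 0.3]
grip_width: 0.651
grip_force: 0.0
```

```bash
python3 -c "
from h import *
st();back();railfit(name='pics/w5.png')"
```

```text
21.5 [637.6  59.7  38.1] [-1.800e+02 -1.000e-02  9.191e+01] F [-1.3  0.7  0.3] w 61.8 gf 0.0
back y: top min [25.2 25.3 25.3 25.4 26.1] end face median 26.2 95
21.6 [637.6  59.6  38. ] [-1.7999e+02 -1.0000e-02  9.1900e+01] F [-0.2  0.5 -0.1] w 61.5 gf 0.0
top z 64.77423132055688 17071 y range 49.83286499654384 134.99882140810246
L 76 0.13 ang 91.85 x at y=0,60,100: [620.3, 618.3, 617.1]
R 75 0.12 ang 91.82 x at y=0,60,100: [659.8, 657.9, 656.6]
```

send_rows(steps=[{"dx":0.0,"dy":0.0,"dz":-1.5,"ax":0.0,"ay":0.0,"az":0.0,"claw":0.65},{"dx":0.0,"dy":0.0,"dz":-2.5,"ax":0.0,"ay":0.0,"az":0.0,"claw":0.65},{"dx":0.0,"dy":0.0,"dz":-4.5,"ax":0.0,"ay":0.0,"az":-0.1,"claw":0.65},{"dx":0.0,"dy":0.0,"dz":-4.5,"ax":0.0,"ay":0.0,"az":-0.16,"claw":0.65},{"dx":0.0,"dy":0.0,"dz":-4.5,"ax":0.0,"ay":0.0,"az":-0.16,"claw":0.65},{"dx":0.0,"dy":0.0,"dz":-4.5,"ax":0.0,"ay":0.0,"az":-0.16,"claw":0.65},{"dx":0.0,"dy":0.0,"dz":-4.5,"ax":0.0,"ay":0.0,"az":-0.16,"claw":0.65},{"dx":0.0,"dy":0.0,"dz":-2.7,"ax":0.0,"ay":0.0,"az":-0.16,"claw":0.65}])

```text
clock: 22.6
tool_pos: [638.2, 59.6, 335.0]
tool_rot: [179.8, 0.3, 143.8]
contact_force: [0.2, 0.9, 0.3]
grip_width: 0.65
grip_force: 0.0
```

```bash
python3 - <<'E'
from h import *
s=st(); plan([634.5,100,345],181.9,8)
for n in("side",):
    ci=camera_info(n);p,D=snapshot(n);P=cloud(ci,D);m=(P[...,2]>215)&(P[...,2]<275)&(P[...,0]>575)&(P[...,0]<700)&(P[...,1]>120)&(P[...,1]<230)&(D>0)
    Q=P[m];print(len(Q),Q.min(0),Q.max(0))
    for x in range(585,690,10):
        q=Q[abs(Q[:,0]-x)<5]
        if len(q): print(x,len(q),np.median(q,0).round(1),q[:,2].max().round(1))
cv2.imwrite("pics/s6.png",cv2.resize(p[80:220,300:460],None,fx=4,fy=4))
E
```

```text
22.6 [638.2  59.6 335. ] [179.81   0.25 143.77] F [0.2 0.9 0.3] w 61.7 gf 0.0
0 [ 0.34  0.38 -0.12] az -0.0832
1 [ 0.3   0.41 -0.12] az -0.0832
2 [ 0.27  0.43 -0.12] az -0.0832
3 [ 0.23  0.45 -0.12] az -0.0832
4 [ 0.19  0.47 -0.12] az -0.0832
5 [ 0.15  0.48 -0.12] az -0.0832
6 [ 0.11  0.49 -0.12] az -0.0832
7 [ 0.07  0.5  -0.12] az -0.0832
183 [579.56126945 155.88634746 215.15973917] [686.24705061 173.68672067 249.58259461]
585 36 [583.1 163.2 233.4] 249.0
595 13 [595.  165.3 244.6] 249.4
605 12 [604.6 165.8 244. ] 248.7
615 12 [613.9 166.3 246.4] 248.3
625 16 [625.  167.3 244.7] 248.9
635 11 [635.4 164.7 243.9] 249.6
645 12 [646.1 165.9 245.9] 249.2
655 13 [655.3 167.9 245.4] 248.7
665 11 [665.3 166.8 244.4] 248.5
675 21 [677.6 167.4 241. ] 248.9
685 24 [682.7 166.2 231.6] 248.9
```

View pics/s6.png

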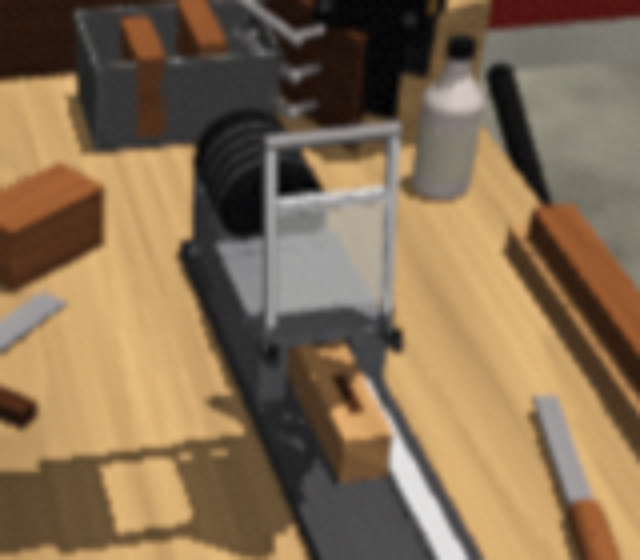

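```bash
python3 - <<'E'
from h import *
plan([634.5,170.5,290],181.9,8,[637.8,59.7,335.1],143.4)
E
```

```text
0 [0.86 1.09 0.56] az -0.084
1 [0.76 1.16 0.56] az -0.084
2 [0.67 1.22 0.56] az -0.084
3 [0.56 1.27 0.56] az -0.084
4 [0.45 1.31 0.56] az -0.084
5 [0.34 1.34 0.56] az -0.084
6 [0.23 1.37 0.56] az -0.084
7 [0.11 1.38 0.56] az -0.084
```

send_rows(steps=[{"dx":0.86,"dy":1.09,"dz":0.56,"ax":0.0,"ay":0.0,"az":-0.084,"claw":0.65},{"dx":0.76,"dy":1.16,"dz":0.56,"ax":0.0,"ay":0.0,"az":-0.084,"claw":0.65},{"dx":0.67,"dy":1.22,"dz":0.56,"ax":0.0,"ay":0.0,"az":-0.084,"claw":0.65},{"dx":0.56,"dy":1.27,"dz":0.56,"ax":0.0,"ay":0.0,"az":-0.084,"claw":0.65},{"dx":0.45,"dy":1.31,"dz":0.56,"ax":0.0,"ay":0.0,"az":-0.084,"claw":0.65},{"dx":0.34,"dy":1.34,"dz":0.56,"ax":0.0,"ay":0.0,"az":-0.084,"claw":0.65},{"dx":0.23,"dy":1.37,"dz":0.56,"ax":0.0,"ay":0.0,"az":-0.084,"claw":0.65},{"dx":0.11,"dy":1.38,"dz":0.56,"ax":0.0,"ay":0.0,"az":-0.084,"claw":0.65}])

```text
clock: 23.65
tool_pos: [634.0, 170.9, 285.0]
tool_rot: [180.0, -0.0, -178.0]
contact_force: [0.9, -0.2, -1.0]
grip_width: 0.652
grip_force: 0.0
```

send_rows(steps=[{"dx":0.0,"dy":0.0,"dz":0.0,"ax":0.0,"ay":0.0,"az":0.0,"claw":0.65},{"dx":0.0,"dy":0.0,"dz":0.0,"ax":0.0,"ay":0.0,"az":0.0,"claw":0.65},{"dx":0.0,"dy":0.0,"dz":0.0,"ax":0.0,"ay":0.0,"az":0.0,"claw":0.65},{"dx":0.0,"dy":0.0,"dz":0.0,"ax":0.0,"ay":0.0,"az":0.0,"claw":0.65},{"dx":0.0,"dy":0.0,"dz":0.0,"ax":0.0,"ay":0.0,"az":0.0,"claw":0.65},{"dx":0.0,"dy":0.0,"dz":0.0,"ax":0.0,"ay":0.0,"az":0.0,"claw":0.65},{"dx":0.0,"dy":0.0,"dz":0.0,"ax":0.0,"ay":0.0,"az":0.0,"claw":0.65},{"dx":0.0,"dy":0.0,"dz":0.0,"ax":0.0,"ay":0.0,"az":0.0,"claw":0.65}])

```text
clock: 24.65
tool_pos: [634.3, 170.5, 285.2]
tool_rot: [-180.0, -0.0, -178.0]
contact_force: [-0.0, -0.0, -0.3]
grip_width: 0.648
grip_force: 0.0
```

```bash
python3 - <<'E'
from h import *
st();ci=camera_info("wrist");p,D=snapshot("wrist");cv2.imwrite("pics/w7.png",p);P=cloud(ci,D)
m=(P[...,2]>228)&(P[...,2]<262)&(abs(P[...,0]-634)<35)&(P[...,1]>130)&(P[...,1]<210)&(D>0);Q=P[m]
print(len(Q),Q.min(0) if len(Q) else 0,Q.max(0) if len(Q) else 0,np.median(Q,0))
E
```

```text
24.65 [634.3 170.5 285.2] [-180.     -0.   -178.03] F [-0.  -0.  -0.3] w 61.5 gf 0.0
1910 [599.00038645 163.60902697 242.13888278] [668.98937717 177.48594178 251.04470526] [631.58321244 170.3820009  248.39917936]
```

View pics/w7.png

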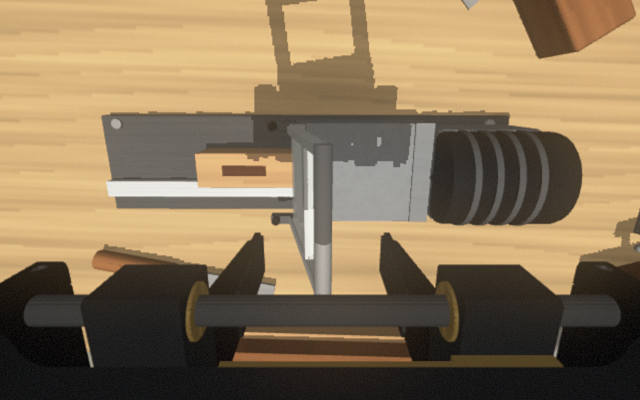

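The bar is at column ≈323, centred between the fingers at (262,240) and (385,240). Next: descend and grip it.

send_rows(steps=[{"dx":0.0,"dy":0.0,"dz":1.2,"ax":0.0,"ay":0.0,"az":0.0,"claw":0.65},{"dx":0.0,"dy":0.0,"dz":1.5,"ax":0.0,"ay":0.0,"az":0.0,"claw":0.65},{"dx":0.0,"dy":0.0,"dz":1.5,"ax":0.0,"ay":0.0,"az":0.0,"claw":0.5},{"dx":0.0,"dy":0.0,"dz":1.0,"ax":0.0,"ay":0.0,"az":0.0,"claw":0.4},{"dx":0.0,"dy":0.0,"dz":0.4,"ax":0.0,"ay":0.0,"az":0.0,"claw":0.3},{"dx":0.0,"dy":0.0,"dz":0.0,"ax":0.0,"ay":0.0,"az":0.0,"claw":0.25},{"dx":0.0,"dy":0.0,"dz":0.0,"ax":0.0,"ay":0.0,"az":0.0,"claw":0.2},{"dx":0.0,"dy":0.0,"dz":0.0,"ax":0.0,"ay":0.0,"az":0.0,"claw":0.05}], squeeze=15)

```text
clock: 25.7
tool_pos: [634.6, 170.6, 230.0]
tool_rot: [180.0, 0.1, -178.0]
contact_force: [-0.0, -0.4, 1.0]
grip_width: 0.15
grip_force: 0.0
```

```bash
python3 - <<'E'
from h import *
# arc of the bar about the hinge: increments along +borer y (tool dy) and down (tool dz), cm
th=np.concatenate([1.78-np.cumsum([0]+[.03,.05,.06,.07,.07,.07,.07,.07]),[]]); 
n=24; f=np.linspace(0,1,n+1); f=f-0.05*np.sin(2*np.pi*f)  # ease in/out
th=1.78*(1-f)
y=-150*np.cos(th);z=150*np.sin(th)
for i in range(n): print(i,round(th[i+1],3),"dy",round((y[i+1]-y[i])/10,2),"dz",round(-(z[i+1]-z[i])/10,2))
st()
E
```

```text
0 1.729 dy -0.75 dz -0.14
1 1.676 dy -0.78 dz -0.1
2 1.62 dy -0.83 dz -0.06
3 1.56 dy -0.9 dz -0.02
4 1.495 dy -0.98 dz 0.04
5 1.424 dy -1.06 dz 0.12
6 1.347 dy -1.14 dz 0.21
7 1.264 dy -1.2 dz 0.33
8 1.175 dy -1.24 dz 0.46
9 1.083 dy -1.26 dz 0.59
10 0.987 dy -1.23 dz 0.73
11 0.89 dy -1.18 dz 0.86
12 0.793 dy -1.09 dz 0.97
13 0.697 dy -0.97 dz 1.05
14 0.605 dy -0.84 dz 1.1
15 0.516 dy -0.7 dz 1.12
16 0.433 dy -0.57 dz 1.11
17 0.356 dy -0.45 dz 1.07
18 0.285 dy -0.34 dz 1.01
19 0.22 dy -0.24 dz 0.95
20 0.16 dy -0.17 dz 0.88
21 0.104 dy -0.11 dz 0.83
22 0.051 dy -0.06 dz 0.79
23 0.0 dy -0.02 dz 0.77
25.7 [634.6 170.6 230. ] [ 1.7999e+02  7.0000e-02 -1.7803e+02] F [-0.  -0.4  1. ] w 14.3 gf 0.0
```

send_rows(steps=[{"dx":0.0,"dy":0.0,"dz":0.0,"ax":0.0,"ay":0.0,"az":0.0,"claw":0.05},{"dx":0.0,"dy":0.0,"dz":0.0,"ax":0.0,"ay":0.0,"az":0.0,"claw":0.05},{"dx":0.0,"dy":-0.75,"dz":-0.14,"ax":0.0,"ay":0.0,"az":0.0,"claw":0.05},{"dx":0.0,"dy":-0.78,"dz":-0.1,"ax":0.0,"ay":0.0,"az":0.0,"claw":0.05},{"dx":0.0,"dy":-0.83,"dz":-0.06,"ax":0.0,"ay":0.0,"az":0.0,"claw":0.05},{"dx":0.0,"dy":-0.9,"dz":-0.02,"ax":0.0,"ay":0.0,"az":0.0,"claw":0.05},{"dx":0.0,"dy":-0.98,"dz":0.04,"ax":0.0,"ay":0.0,"az":0.0,"claw":0.05},{"dx":0.0,"dy":0.0,"dz":0.0,"ax":0.0,"ay":0.0,"az":0.0,"claw":0.05}])

```text
clock: 26.7
tool_pos: [635.8, 126.5, 231.9]
tool_rot: [-179.9, -0.0, -178.1]
contact_force: [0.8, -0.7, 1.1]
grip_width: 0.122
grip_force: 15.0
```

send_rows(steps=[{"dx":0.0,"dy":-1.06,"dz":0.12,"ax":0.0,"ay":0.0,"az":0.0,"claw":0.05},{"dx":0.0,"dy":-1.14,"dz":0.21,"ax":0.0,"ay":0.0,"az":0.0,"claw":0.05},{"dx":0.0,"dy":-1.2,"dz":0.33,"ax":0.0,"ay":0.0,"az":0.0,"claw":0.05},{"dx":0.0,"dy":-1.24,"dz":0.46,"ax":0.0,"ay":0.0,"az":0.0,"claw":0.05},{"dx":0.0,"dy":-1.26,"dz":0.59,"ax":0.0,"ay":0.0,"az":0.0,"claw":0.05},{"dx":0.0,"dy":-1.23,"dz":0.73,"ax":0.0,"ay":0.0,"az":0.0,"claw":0.05},{"dx":0.0,"dy":-1.18,"dz":0.86,"ax":0.0,"ay":0.0,"az":0.0,"claw":0.05},{"dx":0.0,"dy":0.0,"dz":0.0,"ax":0.0,"ay":0.0,"az":0.0,"claw":0.05}])

```text
clock: 27.7
tool_pos: [638.2, 43.4, 197.5]
tool_rot: [-179.9, -0.1, -178.1]
contact_force: [-1.4, -2.2, -2.2]
grip_width: 0.117
grip_force: 15.0
```

```bash
python3 - <<'E'
from h import *
s=st();t=s["tool_pos"]; ey=np.array([-.0328,.9995]); o=np.array([635.5,139.5]); d=t[:2]-o
yb=d@ey; zb=t[2]+15-97; print("bar y_b",yb,"z rel",zb,"r",np.hypot(yb,zb),"th",np.arctan2(zb,-yb),"x_b",d@[.9995,.0328])
E
```

```text
27.7 [638.2  43.4 197.5] [-1.7991e+02 -1.0000e-01 -1.7810e+02] F [-1.4 -2.2 -2.2] w 11.2 gf 15.0
bar y_b -96.12278710965226 z rel 115.53434732902713 r 150.29230058280368 th 0.8768546069474763 x_b -0.4097571898681618
```

Right on the arc (r = 150.3, θ = 0.88). Continue down with the grip raised slightly.

send_rows(steps=[{"dx":0.0,"dy":-1.09,"dz":0.97,"ax":0.0,"ay":0.0,"az":0.0,"claw":0.05},{"dx":0.0,"dy":-0.97,"dz":1.05,"ax":0.0,"ay":0.0,"az":0.0,"claw":0.05},{"dx":0.0,"dy":-0.84,"dz":1.1,"ax":0.0,"ay":0.0,"az":0.0,"claw":0.05},{"dx":0.0,"dy":-0.7,"dz":1.12,"ax":0.0,"ay":0.0,"az":0.0,"claw":0.05},{"dx":0.0,"dy":-0.57,"dz":1.11,"ax":0.0,"ay":0.0,"az":0.0,"claw":0.05},{"dx":0.0,"dy":-0.45,"dz":1.07,"ax":0.0,"ay":0.0,"az":0.0,"claw":0.05},{"dx":0.0,"dy":0.0,"dz":0.0,"ax":0.0,"ay":0.0,"az":0.0,"claw":0.05},{"dx":0.0,"dy":0.0,"dz":0.0,"ax":0.0,"ay":0.0,"az":0.0,"claw":0.05}], squeeze=20)

```text
clock: 28.7
tool_pos: [640.1, -1.2, 134.5]
tool_rot: [-180.0, -0.0, -178.0]
contact_force: [-1.8, -0.2, -3.7]
grip_width: 0.118
grip_force: 20.0
```

```bash
python3 - <<'E'
from h import *
s=st();t=s["tool_pos"]; ey=np.array([-.0328,.9995]); o=np.array([635.5,139.5]); d=t[:2]-o
yb=d@ey; zb=t[2]+15-97; print("bar y_b",yb,"z rel",zb,"r",np.hypot(yb,zb),"th",np.arctan2(zb,-yb))
ci=camera_info("side");p,D=snapshot("side");cv2.imwrite("pics/s8.png",cv2.resize(p[100:240,300:460],None,fx=4,fy=4))
E
```

```text
28.7 [640.1  -1.2 134.5] [-1.7998e+02 -3.0000e-02 -1.7802e+02] F [-1.8 -0.2 -3.7] w 11.2 gf 20.0
bar y_b -140.80304616175283 z rel 52.5200804645973 r 150.27926224345285 th 0.35701948692201835
```

View pics/s8.png

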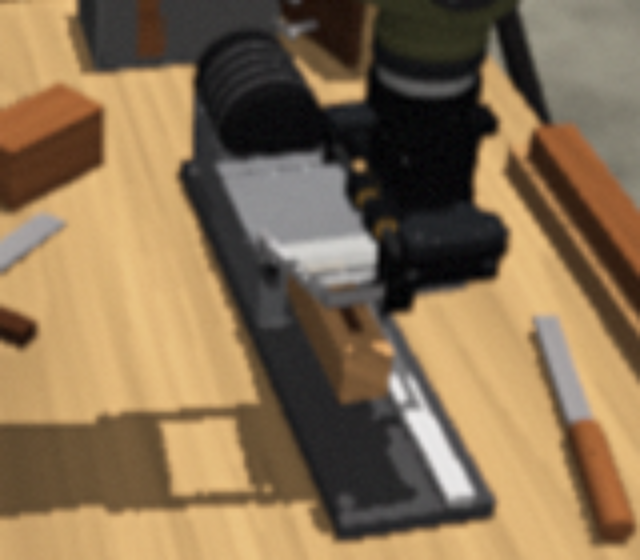

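The guard is part-way down at about 0.36 rad with the gripper holding the bar near crop (390,280). The rail at (345,340) is undisturbed beside the fence.

send_rows(steps=[{"dx":0.0,"dy":-0.22,"dz":0.63,"ax":0.0,"ay":0.0,"az":0.0,"claw":0.05},{"dx":0.0,"dy":-0.19,"dz":0.64,"ax":0.0,"ay":0.0,"az":0.0,"claw":0.05},{"dx":0.0,"dy":-0.16,"dz":0.65,"ax":0.0,"ay":0.0,"az":0.0,"claw":0.05},{"dx":0.0,"dy":-0.13,"dz":0.65,"ax":0.0,"ay":0.0,"az":0.0,"claw":0.05},{"dx":0.0,"dy":-0.1,"dz":0.66,"ax":0.0,"ay":0.0,"az":0.0,"claw":0.05},{"dx":0.0,"dy":-0.07,"dz":0.66,"ax":0.0,"ay":0.0,"az":0.0,"claw":0.05},{"dx":0.0,"dy":-0.05,"dz":0.66,"ax":0.0,"ay":0.0,"az":0.0,"claw":0.05},{"dx":0.0,"dy":-0.01,"dz":0.45,"ax":0.0,"ay":0.0,"az":0.0,"claw":0.05}])

```text
clock: 29.75
tool_pos: [640.6, -10.3, 84.4]
tool_rot: [180.0, 0.0, -178.0]
contact_force: [-2.1, 3.1, 1.3]
grip_width: 0.119
grip_force: 20.0
```

send_rows(steps=[{"dx":0.0,"dy":0.0,"dz":0.1,"ax":0.0,"ay":0.0,"az":0.0,"claw":0.05},{"dx":0.0,"dy":0.0,"dz":0.1,"ax":0.0,"ay":0.0,"az":0.0,"claw":0.05},{"dx":0.0,"dy":0.0,"dz":0.05,"ax":0.0,"ay":0.0,"az":0.0,"claw":0.05},{"dx":0.0,"dy":0.0,"dz":0.05,"ax":0.0,"ay":0.0,"az":0.0,"claw":0.05},{"dx":0.0,"dy":0.0,"dz":0.0,"ax":0.0,"ay":0.0,"az":0.0,"claw":0.05},{"dx":0.0,"dy":0.0,"dz":0.0,"ax":0.0,"ay":0.0,"az":0.0,"claw":0.05},{"dx":0.0,"dy":0.0,"dz":0.0,"ax":0.0,"ay":0.0,"az":0.0,"claw":0.05},{"dx":0.0,"dy":0.0,"dz":0.0,"ax":0.0,"ay":0.0,"az":0.0,"claw":0.05}])

```text
clock: 30.75
tool_pos: [640.7, -10.3, 84.2]
tool_rot: [-180.0, 0.0, -178.0]
contact_force: [-7.9, 2.8, 10.4]
grip_width: 0.121
grip_force: 20.0
```

send_rows(steps=[{"dx":0.0,"dy":0.0,"dz":-0.1,"ax":0.0,"ay":0.0,"az":0.0,"claw":0.05},{"dx":0.0,"dy":0.0,"dz":0.0,"ax":0.0,"ay":0.0,"az":0.0,"claw":0.2},{"dx":0.0,"dy":0.0,"dz":0.0,"ax":0.0,"ay":0.0,"az":0.0,"claw":0.3},{"dx":0.0,"dy":0.0,"dz":0.0,"ax":0.0,"ay":0.0,"az":0.0,"claw":0.35},{"dx":0.0,"dy":0.0,"dz":0.0,"ax":0.0,"ay":0.0,"az":0.0,"claw":0.35},{"dx":0.0,"dy":0.0,"dz":-0.5,"ax":0.0,"ay":0.0,"az":0.0,"claw":0.35},{"dx":0.0,"dy":0.0,"dz":-1.0,"ax":0.0,"ay":0.0,"az":0.0,"claw":0.35},{"dx":0.0,"dy":0.0,"dz":-1.5,"ax":0.0,"ay":0.0,"az":0.0,"claw":0.35}])

```text
clock: 31.75
tool_pos: [640.5, -10.4, 113.6]
tool_rot: [-180.0, -0.0, -178.0]
contact_force: [-0.8, -0.3, -0.2]
grip_width: 0.35
grip_force: 0.0
```

send_rows(steps=[{"dx":0.0,"dy":0.0,"dz":-2.5,"ax":0.0,"ay":0.0,"az":0.0,"claw":0.35},{"dx":0.0,"dy":0.0,"dz":-3.0,"ax":0.0,"ay":0.0,"az":0.0,"claw":0.35},{"dx":0.0,"dy":0.0,"dz":-3.0,"ax":0.0,"ay":0.0,"az":0.0,"claw":0.35},{"dx":0.0,"dy":0.0,"dz":-3.0,"ax":0.0,"ay":0.0,"az":0.0,"claw":0.35},{"dx":0.0,"dy":0.0,"dz":-2.5,"ax":0.0,"ay":0.0,"az":0.0,"claw":0.35},{"dx":0.0,"dy":0.0,"dz":-1.0,"ax":0.0,"ay":0.0,"az":0.0,"claw":0.35},{"dx":0.0,"dy":0.0,"dz":0.0,"ax":0.0,"ay":0.0,"az":0.0,"claw":0.35},{"dx":0.0,"dy":0.0,"dz":0.0,"ax":0.0,"ay":0.0,"az":0.0,"claw":0.35}])

```text
clock: 32.75
tool_pos: [639.9, -10.4, 261.4]
tool_rot: [180.0, -0.1, -178.0]
contact_force: [0.1, 0.9, -0.4]
grip_width: 0.349
grip_force: 0.0
```

```bash
python3 - <<'E'
from h import *
st();back()
ci=camera_info("wrist");p,D=snapshot("wrist");P=cloud(ci,D);cv2.imwrite("pics/w9.png",p)
m=(P[...,2]>80)&(P[...,2]<125)&(abs(P[...,0]-638)<62)&(P[...,1]>-30)&(P[...,1]<135)&(D>0)
for y in range(-25,135,15):
    q=P[m&(abs(P[...,1]-y)<7.5)]
    if len(q): print(y,len(q),np.median(q,0).round(1))
m=(abs(P[...,2]-65)<4)&(abs(P[...,0]-638)<30)&(P[...,1]>0)&(P[...,1]<120)&(D>0)
if m.any(): print("rail",m.sum(),cv2.minAreaRect(P[m][:,:2].astype(np.float32)))
E
```

```text
32.75 [639.9 -10.4 261.4] [ 1.7999e+02 -1.3000e-01 -1.7803e+02] F [ 0.1  0.9 -0.4] w 33.1 gf 0.0
back y: top min [34.1 36.5 37.4 37.6 38.2] end face median 26.1 83
-25 10 [591.5 -17.7  99.1]
-10 1324 [636.3 -10.6 101.7]
5 302 [594.7   5.  101.4]
20 303 [594.2  19.9 101.4]
35 1151 [631.   37.3 101.5]
50 1592 [634.5  50.2  98.9]
65 1628 [634.8  65.   98.9]
80 1634 [633.7  80.   98.8]
95 1618 [633.9  95.   98.8]
110 1681 [631.3 110.2  98.8]
125 1391 [632.5 123.7  98.8]
rail 432 ((638.5216674804688, 31.779333114624023), (39.907405853271484, 12.494574546813965), 1.5787345170974731)
```

View pics/w9.png

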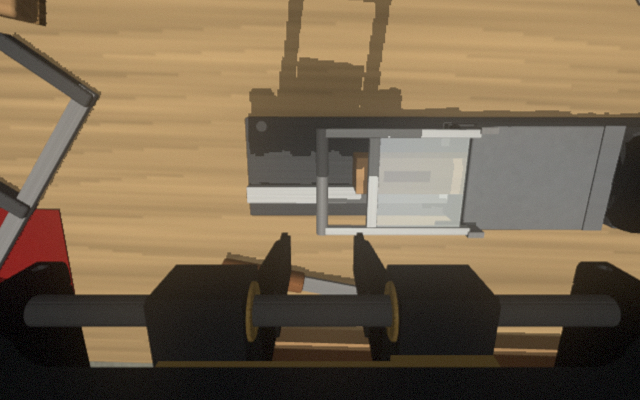

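The guard lies level over the bed: the pane spans (320–470, 130–235), its depth is flat at 98.8 mm, and the bar is at (322,183). The rail's back end shows at (361,175), unchanged at y≈26 and parallel to the fence. Handing in.

```bash
python3 -c "
from plant import job
print(job.sign_off())"
```

```text
the job is handed in; nothing more can be done
None
```

I handed the job in at about 33 s, but the sign-off gave no verdict. By camera and force readings, the rail is upright against the fence and was felt home on the end stop at about 9 N. The guard is down on its rests and let go, and I touched nothing else on the bench.

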